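# Open up the cassette tray: release the ratchet follower and push it back

### The arm

A 6-joint arm with a two-finger parallel gripper is mounted at the origin on the work surface. World frame = base frame: x ahead of the robot, y to its left, z up, the work surface at z = 0. Lengths are in m, angles in rad, forces in N, time in s.
With the tool pointing down it reaches from about 0.325 to 1 m from the base axis. Payload 5.1 kg.
Tool frame: the origin (TCP) lies at the very end of the fingers, on their centre line; the grasp point (between the pads) lies 19 mm behind it (robot.hold_point_z is the distance from the TCP to the grasp point, in m); z points along the fingers, y is the line along which they close (so a half turn about z gives the same grasp; the last joint's range is limited). The gripper opens to 85 mm and grips with 20 to 120 N. Pads are 22 mm wide; open, the fingers measure 114 mm over their backs; the gripper's body (76 mm by 85 mm) begins 54 mm behind the grasp point. The pads swing forward as they close: fully open they stand 13 mm farther back than shut.
Start: joints at [-1.323, 0.124, 1.65, -0, 1.367, -0.083], TCP at [0.211, -0.615, 0.231] pointing down, gripper open.
Joint ranges: [-2.61, 2.61], [-1.02, 2.33], [0.03, 2.71], [-1.35, 4.49], [0.32, 2.68], [-2.91, 2.91]. Speed limits (rad/s): [2.57, 2.57, 3.14, 3.14, 3.14, 3.14].

### API

Orientations are given as a unit quaternion [w, x, y, z].
In Python, from station import robot gives the robot as it stands.
- The arm moves only by the shell command python3 -m jog 'ROWS' [OPENING] [FORCE]. ROWS is JSON, a list of rows, each a list of 4 numbers: the shift along the tool's x, y, z in cm, then the turn about the tool's z in rad. A call has 1 to 12 rows; each row is the pose to reach, as a shift and turn from the pose commanded when the call began, along the tool's axes at that moment; what a row does not reach only later rows make up. A row lasts 1/8 s, in which the tool goes at most 62.5 mm and 10.7 degrees, less where a joint would pass 70% of its speed; a pose out of reach is approached as far as the arm can. A call with a gripper value outside its range is refused whole. OPENING is the finger opening in cm, from 0 to 8.54, set as the call begins (- or left out, the last holds). The fingers move at their own pace and stop on an object; FORCE is the grip in N (left out, the last holds). Time passes only in rows, so rows that repeat a pose let the fingers close. It gives the time, the measured TCP pose, the force, the opening and the grip force at its end, in the units of the state.
- robot.observe(): the state, without advancing time (a new reading comes with each control period).
- robot.read_camera(name): name is "side" or "top"; returns a dict with "image" (420x560x3 uint8, red, green, blue), "camera_matrix" (3x3 intrinsics, pixels), "camera_from_world" (4x4, takes a point from world to camera coordinates). Camera axes: x right, y down, z forward; pixel columns grow to the right and rows downward; lengths in m; the calibration is good to about 2 mm. A picture is of the moment at which its call begins. There is no depth.
- robot.job_done(): hands the job in; it is judged then, once.
The state is a dict: "t": time; "qpos": joint angles; "dq": joint speeds; "joint_torque": joint torques, N m; "ee_pos": TCP position; "orientation": TCP orientation; "wrist_force": force on the tool from outside, world axes, zero at the start; "wrist_torque": the same for the moment, N m; "finger_gap": opening from 0.0 (shut) to 1.0 (fully open); "finger_force": force on a finger pad.
Only numpy, scipy, OpenCV 4.12 (cv2) and the standard library are available. Lean on these libraries where they do the work, as an engineer would, in place of code of your own. Each camera call takes 0.05 s, during which the arm holds its last target. There are 200 camera calls.

### The job

Make room in the wooden cassette tray for more tapes: press down the release button on the ratchet follower behind the row and, keeping it down, push the follower back along its rod, away from the tapes, until it is right against the end stop; then let go, so that the button springs up and the ratchet locks again. It is fingertip work: do not grip the follower round its thumb rest (the upright just behind the button). Leave the row of tapes standing as it is, and do not disturb the other things on the table.

Things in the scene. Friction and masses are not known exactly. Their poses are not given: they have to be found in the camera images.
- tray: Plywood cassette tray fixed on the table, 440 mm (its x) x 136 mm (y); origin: centre of its underside. x points from the end with the row of cassettes to the back end with the rubber end stop. Walls 10 mm thick, 60 mm high (front wall 95). In a slot along the middle of its floor (31 mm up) lies a steel rod with ratchet teeth every 10 mm, on which the follower slides
- follower (a joint): Slide of the follower (backstop of the row: upright plate 110 mm wide, 6 thick, top 100 mm up; behind it the button, then the thumb rest) to the back, tray's +x, in m: 0 nearest the tapes, 0.190 at the end stop; starts from 0 to 0.04. The ratchet blocks it to the back unless the button is held down; then it slides with about 2 N plus 8 N per m/s. Towards the tapes it clicks along
- button (a joint): How far the release button is pressed, in m: 0 is up (it may rest up to 4 mm lower while its pawl lies on a tooth), 0.010 is the bottom. The pawl clears the teeth beyond 0.0045; 0.006 to 0.010 is safely free. Spring: about 3 N to start, 7 N at the bottom; let go, it rises and the pawl drops between teeth again
- button_top (a point): Centre of the top face of the release button, 75 mm above the table when up: black ribbed pad, 54 mm along the tray, 40 mm across, in a grey housing 52 mm wide, 62 mm high; it moves straight down. Axes as the tray's. The plate stands 41 mm from here on the tapes' side, the thumb rest 33 mm on the back side; the 74 mm gap between them is open at both sides
- thumb_rest (a point): Mid-width point, 88 mm above the table, on the front face (towards the tapes) of the upright steel thumb rest; axes as the tray's. The rest is 56 mm wide, 6 mm thick, top 101 mm up; its front face, 62 to 101 mm up, is what is pushed. It slides with the follower, not with the button
- bumper: Rubber bumper, 14 x 50 x 64 mm, on the rear face of the thumb rest, top 98 mm up; it meets the end stop and slides with the follower; not to be touched by the fingers. Origin in the tray's middle plane, at table height, 100 mm ahead of the bumper's rear face; axes as the tray's
- tape1: Cassette case 1 of 5 standing in the row (1 is at the front wall, 17.5 mm from one to the next), 16.5 x 109 x 70 mm, upright on the tray's floor; top 101 mm above the table; origin: centre of its underside, z up
- tape2: Cassette case 2 of 5 standing in the row (1 is at the front wall, 17.5 mm from one to the next), 16.5 x 109 x 70 mm, upright on the tray's floor; top 101 mm above the table; origin: centre of its underside, z up
- tape3: Cassette case 3 of 5 standing in the row (1 is at the front wall, 17.5 mm from one to the next), 16.5 x 109 x 70 mm, upright on the tray's floor; top 101 mm above the table; origin: centre of its underside, z up
- tape4: Cassette case 4 of 5 standing in the row (1 is at the front wall, 17.5 mm from one to the next), 16.5 x 109 x 70 mm, upright on the tray's floor; top 101 mm above the table; origin: centre of its underside, z up
- tape5: Cassette case 5 of 5 standing in the row (1 is at the front wall, 17.5 mm from one to the next), 16.5 x 109 x 70 mm, upright on the tray's floor; top 101 mm above the table; origin: centre of its underside, z up
- loose_tape: Cassette case lying flat on the table by the tray, 70 x 109 x 16.5 mm; origin: centre of its underside
- phone: Phone lying flat on the table by the tray, 147 x 72 x 8 mm; origin: centre of its underside
- flask: Steel drinking flask standing beyond the cassettes' end of the tray, 72 mm across, 227 mm high; origin: centre of its underside, z up
- marker: Marker pen lying on the table on the robot's side of the tray, 125 x 14 x 14 mm; origin: centre of its underside
Not all that is in view belongs to the job. What is shaped like the tape3 but purple is not meant.

How it is judged:
By the outcome, as a careful person would: the job done as asked, in the order asked, and still so for the second after the job is handed in, with the robot touching nothing.
It also fails if it takes over 40 s, if anything falls off the work surface, if the arm or the gripper's body presses on something with over 40 N, if the wrist force passes 120 N, or if a joint passes its speed limit or range.

## Working session

There is one attempt and no reset: what is moved stays moved. The work goes in short steps, Python scripts to look and compute and a shell command to move; the robot and the scene stay as the last step left them, time stands still between calls to the robot, and variables do not carry over. Pictures are saved under pics/ and viewed, at most 10 in all, crops included, and the job is handed in when it is done.

```bash
ls; mkdir -p pics
python3 - <<'E'
from station import robot
import cv2
for n in("side","top"):
    c=robot.read_camera(n); cv2.imwrite(f"pics/{n}0.png",c["image"][:,:,::-1]); print(c["camera_matrix"],c["camera_from_world"])
s=robot.observe(); print(s)
E
```

```text
pics
[[427.23023914   0.         266.77087988]
 [  0.         427.23023914 211.22224521]
 [  0.           0.           1.        ]] [[ 0.06435578 -0.99784282  0.01296329 -0.23943575]
 [-0.61029297 -0.04963198 -0.79061948  0.40716755]
 [ 0.78955736  0.04296953 -0.61217056  0.37685101]
 [ 0.          0.          0.          1.        ]]
[[405.50959825   0.         273.78861535]
 [  0.         405.50959825 206.68900018]
 [  0.           0.           1.        ]] [[ 0.0281583  -0.99957026  0.00814839 -0.21521123]
 [-0.99216501 -0.02894044 -0.12153615  0.63167413]
 [ 0.12171974 -0.00466229 -0.99255356  0.73904572]
 [ 0.          0.          0.          1.        ]]
{'t': 0.1, 'qpos': array([-1.32257363e+00,  1.24452786e-01,  1.65153514e+00,  4.79446730e-05,
        1.36753150e+00, -8.25881264e-02]), 'dq': array([-0.00062608, -0.00209712, -0.00453704,  0.00052893,  0.0009786 ,
       -0.00088895]), 'joint_torque': array([ 6.07919847e-04, -4.24931788e+01, -3.66652429e+01, -8.71741463e-05,
        3.92357499e-03,  4.44860234e-06]), 'ee_pos': array([ 0.21098109, -0.61421677,  0.23016897]), 'orientation': array([-9.62027562e-04,  9.86352027e-01,  1.64647351e-01, -5.63002916e-05]), 'wrist_force': array([-0.97401241, -0.37706075, -0.61665348]), 'wrist_torque': array([-0.0848765 , -0.00302571,  0.04349987]), 'finger_force': 0.0, 'finger_gap': 1.0022224315290813}
```

View pics/side0.png

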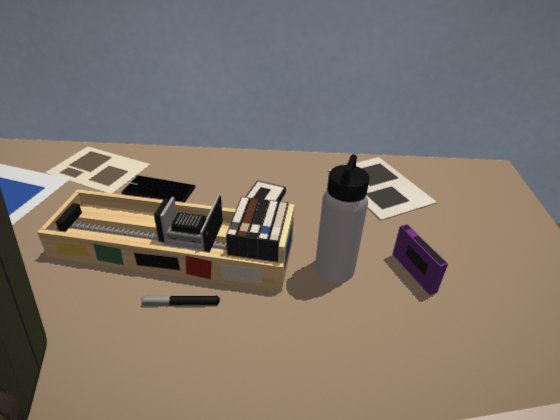

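View pics/top0.png

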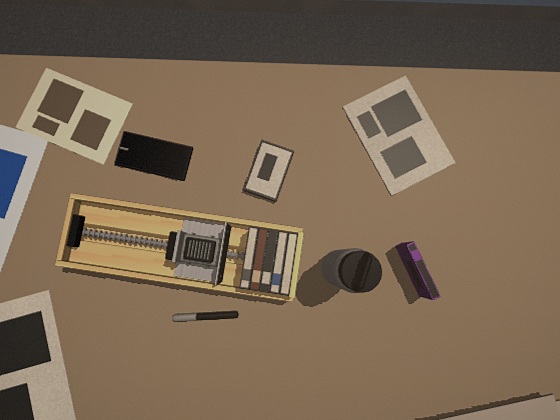

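The pictures show the tray with its tapes on the right (world −y) and the end stop on the left at about (75,232) in the top view. The follower button is near (199,250) and the plate near (225,253). I'll enlarge this part to measure it.

```bash
python3 - <<'E'
import cv2
i=cv2.imread("pics/top0.png")[185:310,50:310]; cv2.imwrite("pics/topc.png",cv2.resize(i,None,fx=3,fy=3,interpolation=cv2.INTER_CUBIC))
E
cat > h.py <<'E'
import numpy as np
def px2w(c,u,v,z):
    K=c["camera_matrix"];T=c["camera_from_world"];R=T[:3,:3];o=-R.T@T[:3,3]
    d=R.T@np.linalg.solve(K,[u,v,1]); return o+d*(z-o[2])/d[2]
def w2px(c,p):
    T=c["camera_from_world"];q=c["camera_matrix"]@(T[:3,:3]@np.asarray(p)+T[:3,3]); return q[:2]/q[2]
E
```

```text
(no output)
```

View pics/topc.png

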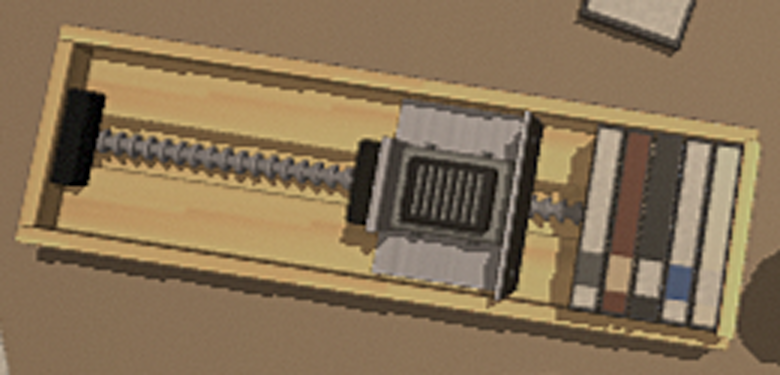

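The crop shows the tray corners at crop (63,27), (18,240), (758,130) and (735,347). The button pad centre is at (450,192), the thumb rest top runs along (388,140) to (370,230), and the end stop's front face is near (100,140).

Run:
```python
from station import robot
from h import *
c=robot.read_camera("top")
f=lambda x,y,z:px2w(c,50+(x+.5)/3-.5,185+(y+.5)/3-.5,z)
B1,B2=f(63,27,.06),f(18,240,.06);F1,F2=f(758,130,.095),f(735,347,.095)
print(B1,B2,F1,F2,np.linalg.norm(B1-B2),np.linalg.norm((F1-F2)))
Bm=(B1+B2)/2;Fm=(F1+F2)/2;d=(Bm-Fm)[:2];L=np.linalg.norm(d);d/=L
print("len",L,"axis",d,"yaw",np.arctan2(d[1],d[0]))
b=f(450,192,.074)[:2];ctr=(Bm+Fm)[:2]/2
n=np.array([-d[1],d[0]])
loc=lambda p:((p[:2]-ctr)@d,(p[:2]-ctr)@n)
print("ctr",ctr,"button",b,"loc",loc(b))
print("rest top",loc(f(388,138,.101)),loc(f(368,230,.101)))
print("plate top",loc(f(530,115,.1)),loc(f(496,298,.1)))
print("stop",loc(f(102,95,.09)),loc(f(85,185,.09)))
s=robot.observe()
from scipy.spatial.transform import Rotation as R
q=s["orientation"];M=R.from_quat(np.r_[q[1:],q[0]]).as_matrix();print(M)
rad=lambda p:np.hypot(*p)
e=b+d*0.19;print("radii",rad(b),rad(e),e)
```

```text
[0.64849254 0.18308932 0.06      ] [0.51666915 0.19873708 0.06      ] [ 0.59422576 -0.24836999  0.095     ] [ 0.4683587  -0.23753892  0.095     ] 0.13274885238307196 0.1263322222935254
len 0.4368886193001845 axis [0.11739517 0.99308528] yaw 1.4531298238771893
ctr [ 0.55693654 -0.02602063] button [ 0.55299485 -0.06504336] loc (np.float64(-0.03921563631545417), np.float64(-0.0006666487757160012))
rest top (np.float64(-0.0029353363401159226), np.float64(-0.026508792050066576)) (np.float64(-0.000740713929341998), np.float64(0.0275925492686161))
plate top (np.float64(-0.08257142972701956), np.float64(-0.051943260763251314)) (np.float64(-0.08005834305809965), np.float64(0.055171617444805844))
stop (np.float64(0.17179485462812888), np.float64(-0.02727643824455954)) (np.float64(0.17093487749209688), np.float64(0.026390354127186533))
[[ 9.45789646e-01  3.24779616e-01 -3.83442194e-04]
 [ 3.24779811e-01 -9.45788371e-01  1.55938782e-03]
 [ 1.43802210e-04 -1.59938713e-03 -9.99998711e-01]]
radii 0.5568069165742212 0.5884365415639501 [0.57529993 0.12364284]
```

The measurements agree with the given sizes: tray length 437 mm against 440, and the rest's rear edge is 39 mm behind the button as expected. I'll close the fingers and approach by passing on the robot's side of the flask, turning the tool's x axis along the tray.

```bash
python3 -m jog '[[3.4,-4.4,-0.5,-0.1],[6.8,-8.7,-1,-0.2],[10.2,-13,-1.5,-0.3],[13.6,-17.4,-2,-0.4],[17,-21.8,-2,-0.5],[20.5,-26.2,-2,-0.6],[24,-30.3,-2,-0.7],[27.5,-34.4,-2,-0.8],[31,-38.5,-2,-0.9],[34.6,-42.5,-2,-1.0],[38.1,-46.6,-2,-1.12],[38.1,-46.6,-2,-1.12]]' 0 40
```

```text
t: 1.65
ee_pos: [0.4205, -0.0473, 0.251]
orientation: [-0.0, 0.746, 0.666, 0.0]
wrist_force: [-1.1, -1.8, 0.7]
finger_gap: 0.0
finger_force: 0.0
```

```bash
python3 -m jog '[[0.4,4.4,1,0],[0.8,8.9,4,0],[1.2,13.4,7,0],[1.2,13.4,10,0],[1.2,13.4,13,0],[1.2,13.4,13,0],[1.2,13.4,13,0]]'
python3 - <<'E'
from station import robot
import cv2,numpy as np
from h import *
s=robot.observe();print(s["ee_pos"],s["wrist_force"])
a=robot.read_camera("side");p=w2px(a,s["ee_pos"]);print(p)
i=a["image"][130:290,30:310,::-1];i=cv2.resize(i,None,fx=2.8,fy=2.8,interpolation=cv2.INTER_CUBIC)
cv2.imwrite("pics/side1.png",i);print((p-[30,130])*2.8)
E
```

```text
t: 2.52
ee_pos: [0.555, -0.0552, 0.1225]
orientation: [0.001, 0.749, 0.663, 0.0]
wrist_force: [0.5, 0.2, 0.3]
finger_gap: -0.003
finger_force: 0.0
[ 0.55501341 -0.05523051  0.12252861] [0.4998343  0.17500649 0.25466628]
[181.6255151  196.34645038]
[424.55144229 185.77006108]
```

View pics/side1.png

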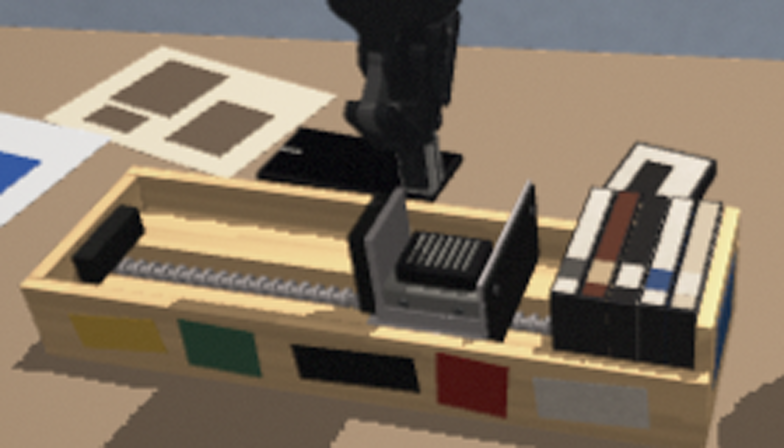

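The fingertip, at about (420,190) in this crop, hangs over the button's rear half. It is clear of the thumb rest on the left and the plate on the right. Next I press straight down.

```bash
python3 -m jog '[[0.2,0,1.5,0],[0.2,0,3,0],[0.2,0,4,0],[0.2,0,4.4,0],[0.2,0,4.7,0],[0.2,0,4.9,0],[0.2,0,5.0,0],[0.2,0,5.1,0],[0.2,0,5.1,0]]'
```

```text
t: 3.7
ee_pos: [0.555, -0.0524, 0.0707]
orientation: [0.0, 0.748, 0.663, 0.0]
wrist_force: [-1.8, 0.2, 4.1]
finger_gap: -0.0
finger_force: 2.2
```

```bash
python3 -m jog '[[0,0,0.15,0],[0,0,0.3,0],[0,0,0.35,0],[0,0,0.35,0],[0,0,0.35,0]]'
python3 - <<'E'
from station import robot
s=robot.observe();print(s["ee_pos"],s["wrist_force"])
E
```

```text
t: 4.32
ee_pos: [0.555, -0.0524, 0.0671]
orientation: [0.0, 0.748, 0.663, 0.0]
wrist_force: [-1.7, 1.8, 5.0]
finger_gap: 0.004
finger_force: 2.9
[ 0.55504492 -0.05238004  0.06713118] [-1.72129391  1.78958346  5.03441623]
```

```bash
python3 -m jog '[[0.4,0,0,0],[0.8,0,0,0],[1.2,0,0,0],[1.6,0,0,0],[2.2,0,0,0],[2.8,0,0,0],[3.4,0,0,0],[4,0,0,0],[4,0,0,0]]'
python3 - <<'E'
from station import robot
import cv2
s=robot.observe();print(s["ee_pos"],s["wrist_force"])
a=robot.read_camera("side")
i=a["image"][130:290,30:310,::-1];i=cv2.resize(i,None,fx=2.8,fy=2.8,interpolation=cv2.INTER_CUBIC)
cv2.imwrite("pics/side2.png",i)
E
```

```text
t: 5.45
ee_pos: [0.5599, -0.0127, 0.0672]
orientation: [0.0, 0.748, 0.664, 0.0]
wrist_force: [-2.2, 0.3, 5.8]
finger_gap: 0.003
finger_force: 2.9
[ 0.55993159 -0.01270516  0.06721834] [-2.19106265  0.3282404   5.78871626]
```

View pics/side2.png

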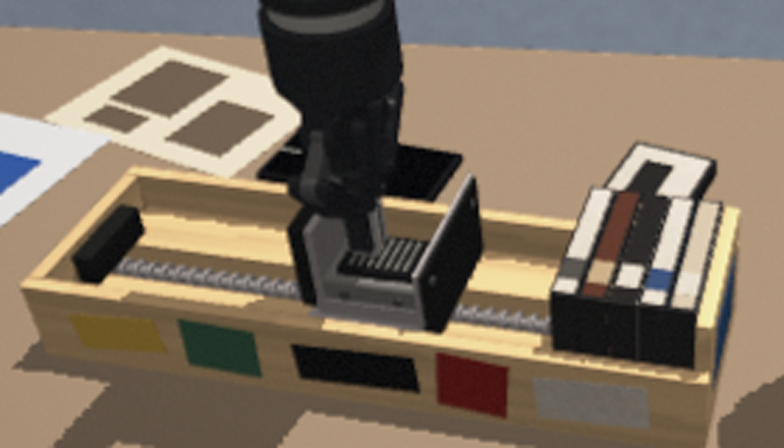

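The follower is sliding with the fingertip: the rest's front edge is now near (330,230), the button is held down, and the tapes haven't moved. I'll keep pushing.

```bash
python3 -m jog '[[0.6,0,0,0],[1.4,0,0,0],[2.4,0,0,0],[3.4,0,0,0],[4.4,0,0,0],[5.4,0,0,0],[6.4,0,0,0],[7.4,0,0,0],[8.4,0,0,0],[9.4,0,0,0],[10.2,0,0,0],[10.8,0,0,0]]'; python3 -m jog '[[0.3,0,0,0],[0.6,0,0,0],[0.9,0,0,0],[1.1,0,0,0],[1.3,0,0,0],[1.3,0,0,0]]'
```

```text
t: 7.0
ee_pos: [0.573, 0.0942, 0.0672]
orientation: [0.001, 0.748, 0.664, -0.0]
wrist_force: [-2.4, -2.4, 6.3]
finger_gap: 0.0
finger_force: 2.8
t: 7.75
ee_pos: [0.5745, 0.1071, 0.0672]
orientation: [0.001, 0.748, 0.663, 0.0]
wrist_force: [-1.9, -0.0, 5.6]
finger_gap: -0.004
finger_force: 2.8
```

```bash
python3 -m jog '[[0.2,0,0,0],[0.4,0,0,0],[0.6,0,0,0],[0.6,0,0,0]]'; python3 -m jog '[[0.15,0,0,0],[0.3,0,0,0],[0.45,0,0,0],[0.45,0,0,0]]'
```

```text
t: 8.25
ee_pos: [0.5753, 0.1131, 0.0673]
orientation: [0.001, 0.748, 0.664, 0.0]
wrist_force: [-2.1, -1.8, 5.5]
finger_gap: -0.002
finger_force: 2.8
t: 8.75
ee_pos: [0.5758, 0.1175, 0.0672]
orientation: [0.001, 0.748, 0.663, 0.0]
wrist_force: [-3.2, -1.0, 5.4]
finger_gap: -0.003
finger_force: 2.8
```

```bash
python3 -m jog '[[0.15,0,0,0],[0.3,0,0,0],[0.45,0,0,0],[0.45,0,0,0]]'
python3 - <<'E'
from station import robot
import cv2
s=robot.observe();print(s["ee_pos"],s["wrist_force"])
a=robot.read_camera("side")
i=a["image"][150:270,30:210,::-1];i=cv2.resize(i,None,fx=4.4,fy=4.4,interpolation=cv2.INTER_CUBIC)
cv2.imwrite("pics/side3.png",i)
E
```

```text
t: 9.25
ee_pos: [0.5764, 0.122, 0.0672]
orientation: [0.001, 0.748, 0.663, 0.0]
wrist_force: [-2.4, -0.1, 5.4]
finger_gap: 0.005
finger_force: 2.8
[0.57635205 0.12195232 0.06723691] [-2.43060631 -0.11899585  5.44514061]
```

View pics/side3.png

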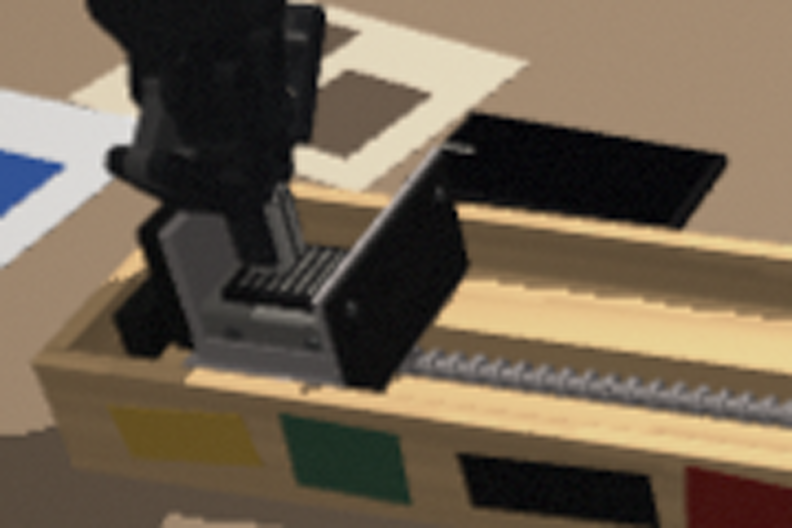

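The follower is nearly at the end stop (the bumper near (170,290) sits by the black stop at (140,320)). The tip, at (265,255), still seems a few millimetres short of the rest. I'll go on slowly until the stop shows in the force.

```bash
python3 -m jog '[[0.15,0,0,0],[0.3,0,0,0],[0.4,0,0,0],[0.4,0,0,0]]';python3 -m jog '[[0.1,0,0,0],[0.2,0,0,0],[0.3,0,0,0],[0.3,0,0,0]]'
```

```text
t: 9.8
ee_pos: [0.5768, 0.1259, 0.0673]
orientation: [0.001, 0.748, 0.663, 0.0]
wrist_force: [-1.7, -1.3, 5.5]
finger_gap: 0.001
finger_force: 2.8
t: 10.3
ee_pos: [0.5774, 0.1283, 0.0673]
orientation: [0.001, 0.748, 0.664, -0.0]
wrist_force: [-1.1, -3.0, 4.9]
finger_gap: 0.0
finger_force: 2.8
```

```bash
python3 -m jog '[[0.1,0,0,0],[0.2,0,0,0],[0.2,0,0,0],[0.2,0,0,0]]'; python3 -m jog '[[0.1,0,0,0],[0.2,0,0,0],[0.2,0,0,0],[0.2,0,0,0]]'
```

```text
t: 10.8
ee_pos: [0.5779, 0.1303, 0.0675]
orientation: [0.001, 0.748, 0.664, 0.0]
wrist_force: [0.5, -3.2, 5.4]
finger_gap: 0.005
finger_force: 2.8
t: 11.3
ee_pos: [0.5783, 0.1322, 0.0675]
orientation: [0.002, 0.748, 0.664, 0.0]
wrist_force: [-1.8, -3.3, 5.7]
finger_gap: -0.003
finger_force: 2.8
```

The drag has risen to a steady 3 N, so the follower is probably at the stop and the tip is sliding over the pad towards the rest. I'll continue until it's firm against the rest.

```bash
python3 -m jog '[[0.1,0,0,0],[0.2,0,0,0],[0.3,0,0,0],[0.3,0,0,0]]'; python3 -m jog '[[0.1,0,0,0],[0.2,0,0,0],[0.2,0,0,0]]'
```

```text
t: 11.8
ee_pos: [0.5788, 0.1352, 0.0676]
orientation: [0.002, 0.748, 0.664, 0.0]
wrist_force: [0.4, -3.5, 5.9]
finger_gap: 0.002
finger_force: 2.7
t: 12.18
ee_pos: [0.5789, 0.1366, 0.0676]
orientation: [0.002, 0.748, 0.664, -0.0]
wrist_force: [-0.7, -5.4, 5.5]
finger_gap: -0.002
finger_force: 4.0
```

```bash
python3 -m jog '[[0.1,0,0,0],[0.2,0,0,0],[0.2,0,0,0]]'; python3 -m jog '[[0.1,0,0,0],[0.1,0,0,0]]'
```

```text
t: 12.55
ee_pos: [0.5789, 0.1366, 0.0676]
orientation: [0.003, 0.748, 0.664, -0.002]
wrist_force: [-0.8, -12.4, 7.4]
finger_gap: -0.003
finger_force: 8.5
t: 12.8
ee_pos: [0.5789, 0.1367, 0.0676]
orientation: [0.003, 0.748, 0.664, -0.003]
wrist_force: [-3.0, -17.4, 8.4]
finger_gap: -0.002
finger_force: 10.7
```

The rest is firm against the stop: 17 N and no movement. I'll ease the push, then lift straight off and back away.

```bash
python3 -m jog '[[-0.2,0,0,0],[-0.2,0,0,0],[-0.25,0,-0.3,0],[-0.3,0,-0.7,0],[-0.4,0,-1.2,0],[-0.6,0,-2.2,0],[-0.8,0,-4,0],[-0.8,0,-8,0],[-0.8,0,-13,0],[-0.8,-3,-17,0],[-0.8,-8,-18,0],[-0.8,-13,-18,0]]'; python3 -m jog '[[0,-4,0,0],[0,-4,0,0]]'
python3 - <<'E'
from station import robot
import cv2
from h import *
s=robot.observe();print(s["ee_pos"],s["wrist_force"])
a=robot.read_camera("side");i=a["image"][150:270,30:210,::-1]
b=robot.read_camera("top");j=b["image"][185:310,50:310,::-1]
j=cv2.resize(j,(792,381),interpolation=cv2.INTER_CUBIC);cv2.imwrite("pics/top4.png",j)
cv2.imwrite("pics/side4.png",cv2.resize(i,None,fx=4.4,fy=4.4,interpolation=cv2.INTER_CUBIC))
E
```

```text
t: 14.3
ee_pos: [0.4477, 0.1493, 0.25]
orientation: [0.001, 0.748, 0.663, 0.002]
wrist_force: [-1.4, 0.1, -0.2]
finger_gap: -0.001
finger_force: 0.0
t: 14.55
ee_pos: [0.4068, 0.1541, 0.2481]
orientation: [0.0, 0.748, 0.664, 0.001]
wrist_force: [0.3, -1.7, 1.1]
finger_gap: -0.003
finger_force: 0.0
[0.40683528 0.15412641 0.24812764] [ 0.29107409 -1.66511095  1.06964633]
```

View pics/side4.png

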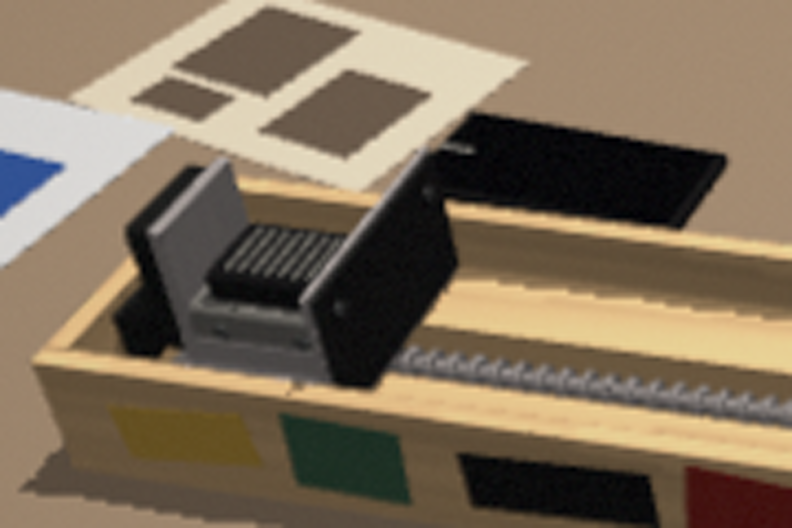

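View pics/top4.png

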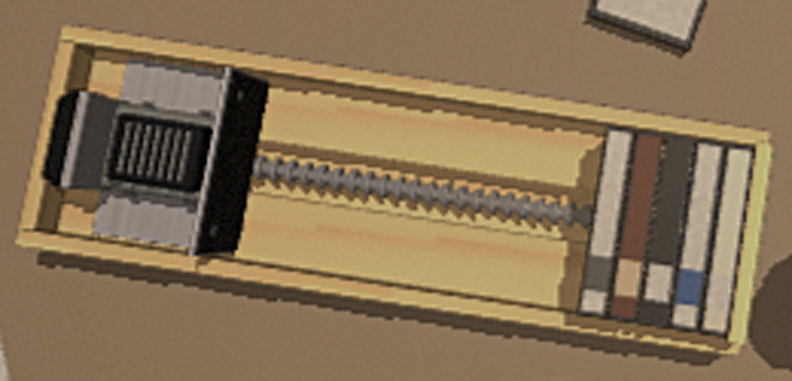

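The button is up again (pad near (275,265) in the side crop). In the top view the follower sits against the end stop at about (70,140), and the tapes stand unchanged.

```bash
python3 -c "
from station import robot
print(robot.job_done())"
```

```text
the job is handed in; nothing more can be done
None
```

I pushed the follower back against the end stop with the button held down, then released it; the pictures show the button up again and the row of tapes unmoved, and I handed the job in at about 14.7 s.

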